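Load a battery pack into the third bay of a charger

TASK

The loose battery pack lies on the sill of the six-bay charger, behind the steel front rail, to the left of all the gaps. With a fingertip slide it along the rail past the first and second gaps, counting every gap from the left whether filled or empty, and push it into the third gap until it is fully home and the spring latch has come up behind it. Only push: do not take the pack between the fingers, lift it or carry it, leave the two packs already charging where they are, do not knock the things around, and finish with the hand clear.

Things in the scene. Friction and masses are not known exactly. Their poses are not given: they have to be found in the camera images.
- rack: Grey six-bay battery charger, fixed: 216 deep (x) x 400 wide (y) x 61 mm high. Origin: centre of its underside, 3 mm over the desk (rubber feet; a 3 mm mat lies under its right side); x points away from its open front (robot's side), y to its left end, z up. Positions below: this frame, mm. A level sill, z=16, runs along the front and into all bays.
- rail (a point): Middle of the front rail, a 6 mm steel bar at the sill's front edge: charger frame (-105, 0, 21), top z=24. It returns along both ends at y=197 and y=-197. Between it and the slim noses of the dividers (tips x=-17) the sill is clear over 85 mm, so that the 80 mm long pack slides along it.
- gap1 (a point): Floor of the mouth of the first (leftmost) gap, charger frame (-17, 101, 16). Six gaps, pitch 54 mm towards -y, each 48 mm wide between dividers 6 mm thick, 31 mm high, whose noses taper over 13 mm as a lead-in. Gaps 2 and 5 hold packs, the others are empty. Left of the gaps (y over 125) an end block backs the sill: front x=-12, top z=59.
- stop1 (a point): Floor at the rear wall of the first gap, the stop for a pack: charger frame (84, 101, 16); the same in every gap. From x=36 to the rear a hood covers the gaps, 30.5 mm clear over the floor, its top at z=59.
- pack: The loose battery pack, black slab 80 x 44 x 28 mm (x, y, z), about 0.2 kg, flat on the sill left of the gaps. Origin: centre of its underside. Its x is parallel to the charger's within a few degrees, so it enters a gap endways without turning. Home in a gap its origin is at charger x=44, front face at x=4, against the stop, with about 2 mm of play to the latch.
- parked_2: Pack like the loose one, charging in the second gap; origin centre of underside. Leave it.
- parked_5: Pack like the loose one, charging in the fifth gap; origin centre of underside. Leave it.
- latch3 (a joint): Spring latch in the floor of the third gap (each gap has one): a steel round-topped bar 18 mm wide, 3 mm proud of the floor, centred at charger x=-5. A pack pushed inward rides over it with about 1 N and it springs up behind the pack. 0 = up; grows as it is pressed (m), about 0.003 under a pack, 0.0045 at most.
- tape_1: Bystander: roll of tape lying flat, 98 mm across, 25 mm high; origin centre of underside.
- stapler: Bystander: black stapler 148 x 36 x 52 mm, left of the work near the desk edge; origin centre of underside.
- glue_stick: Bystander: upright glue stick 26 mm thick, 97 mm tall, right of the work; origin centre of underside.
- eraser: Bystander: eraser 46 x 23 x 13 mm lying in front of the charger; origin centre of underside.

How it is judged:
By the outcome, as a careful person would: the job done as asked, in the order asked, and still so for the second after the job is handed in, with the robot touching nothing.
It also fails if it takes over 48 s, if anything falls off the work surface, if the arm or the gripper's body presses on something with over 40 N, if the wrist force passes 120 N, or if a joint passes its speed limit or range.

ROBOT

A 7-joint arm with a two-finger parallel gripper is mounted at the origin on a cart in front of the work surface, level with it; the furniture and walls round the work are solid. World frame = base frame: x ahead of the robot, y to its left, z up, the work surface at z = 0. Lengths are in m, angles in rad, forces in N, time in s.
With the tool pointing down it reaches from about 0.425 to 0.975 m from the base axis. Payload 16.7 kg.
Tool frame: the origin (TCP) lies midway between the tips of the shut fingers; the grasp point (between the pads) lies 19 mm behind it; z points along the fingers, y is the line along which they close (so a half turn about z gives the same grasp; the last joint's range is limited). The gripper opens to 85 mm and grips with 20 to 120 N. Pads are 22 mm wide; open, the fingers measure 114 mm over their backs; the gripper's body (76 mm by 85 mm) begins 54 mm behind the grasp point. The pads swing forward as they close: fully open they stand 13 mm farther back than shut.
Start: joints at [1.157, 0.426, 0.074, 1.606, -0.034, 1.111, -0.067], TCP at [0.176, -0.652, 0.231] pointing down, gripper open.
Joint ranges: [-2.85, 2.85], [-0.5, 2.14], [-1.23, 1.37], [0.21, 2.46], [-1.02, 4.16], [0.16, 2.05], [-2.73, 2.73]. Speed limits (rad/s): [1.89, 1.89, 2.39, 2.39, 3.01, 3.01, 3.01].

INTERFACE

Orientations are given as a unit quaternion [x, y, z, w].
In Python, from workcell import sensors, optics, close_job, finder gives the robot as it stands.
- The arm moves only by the tool run_rows, called after "Emit:" as name([rows], argument=value, ...), one row to a line, values as JSON. Schema: {"type":"object","properties":{"deltas":{"type":"array","items":{"type":"array","items":{"type":"number"},"minItems":5,"maxItems":5},"minItems":1,"maxItems":8},"grip_n":{"type":"number"},"only":{"type":"string"},"quiet":{"type":"boolean"},"lines":{"type":"string"}},"required":["deltas"],"additionalProperties":false}. deltas is a list of rows, 1 to 8 of them, each of 5 numbers: dx, dy, dz in shares of 0.75 m (1.0 is 0.75 m), then a turn about the tool's z in parts of the range, where 1.0 means 4 rad, then the opening from 0.0 (shut) to 1.0 (fully open); each row is the pose to reach, as a shift and turn from the pose commanded when the call began, along the tool's axes at that moment; what a row does not reach only later rows make up. A row lasts 1/8 s, in which the tool goes at most 0.0625 m and 0.188 rad, less where a joint would pass 70% of its speed; a pose out of reach is approached as far as the arm can. The fingers move at their own pace and stop on an object; grip_n is the grip in N (left out, the last holds). Time passes only in rows, so rows that do not move let the fingers close. The tool returns the time, the measured TCP pose, the force, the opening and the grip force at its end. only (a regular expression) keeps the lines of the reply that match it, lines (a string "A,B") keeps lines A to B, and quiet returns only ok. No shift or turn number may pass 1 either way. Input that does not fit is refused with a message, and nothing moves.
- sensors.sense(): the state, without advancing time (a new reading comes with each control period).
- optics.get_image(name): name is "scene" or "top"; returns a dict with "pixels" (384x512x3 uint8, red, green, blue), "intrinsics" (3x3 intrinsics, pixels), "R" (3x3) and "t" (3): a world point X has camera coordinates R X + t. Camera axes: x right, y down, z forward; pixel columns grow to the right and rows downward; lengths in m; the calibration is good to about 2 mm. A picture is of the moment at which its call begins. There is no depth.
- close_job(): hands the job in; it is judged then, once.
Trained networks look in the newest picture that a camera, given by its name, has taken for a name from the list of things; names that differ only in an ending like _2 or _b are one class to them, and where a whole thing is asked for, a point or a joint stands for the part that bears it (a point fixed in the world has none). Each returns a list of dicts, best first, with "confidence" (0 to 1); they miss things now and then, are a little off and sometimes report something else, mostly with a low value. They report only what shows in the picture. A call takes as long as a camera call.
- finder.look_for(camera, target): "position" ([x, y, z] in m, in the coordinates of the camera as it stood for that picture, good to about 4 mm: the middle of the surface that is visible of it).
The state is a dict: "t": time; "qpos": joint angles; "joint_vel": joint speeds; "effort": joint torques, N m; "position": TCP position; "tcp_rot": TCP orientation; "force": force on the tool from outside, world axes, zero at the start; "torque": the same for the moment, N m; "gripper_width": opening from 0.0 (shut) to 1.0 (fully open); "finger_force": force on a finger pad.
Only numpy, scipy, OpenCV 4.12 (cv2) and the standard library are available. Lean on these libraries where they do the work, as an engineer would, in place of code of your own. Each camera call takes 0.05 s, during which the arm holds its last target. There are 200 camera calls.

## Working session

There is one attempt and no reset: what is moved stays moved. The work goes in short steps, Python scripts to look and compute and a tool call to move; the robot and the scene stay as the last step left them, time stands still between calls to the robot, and variables do not carry over. Pictures are saved under pics/ and viewed, at most 10 in all, crops included, and the job is handed in when it is done.

```bash
mkdir -p pics
```

Create h.py:
```python
import numpy as np, cv2
from workcell import sensors, optics, close_job, finder
def shot(c,fn=None):
    im=optics.get_image(c)
    if fn: cv2.imwrite('pics/'+fn,im['pixels'][:,:,::-1])
    return im
def world(im,p): return np.array(im['R']).T@(np.array(p)-np.array(im['t']))
def proj(im,X):
    c=np.array(im['R'])@np.array(X)+np.array(im['t']); p=np.array(im['intrinsics'])@c; return p[:2]/p[2]
def ray(im,uv,z):
    R=np.array(im['R']);o=-R.T@np.array(im['t']);d=R.T@np.linalg.inv(np.array(im['intrinsics']))@np.array([*uv,1.]);return o+d*(z-o[2])/d[2]
```

Run:
```python
from h import *
np.set_printoptions(precision=4,suppress=True)
for c in('scene','top'):
    im=shot(c,c+'1.png'); print(c,'cam',-np.array(im['R']).T@np.array(im['t']))
    for n in('rack','rail','pack','gap1','stop1','latch3','eraser','tape_1','stapler','glue_stick'):
        for d in finder.look_for(c,n)[:4]:
            w=world(im,d['position']);print(n,round(d['confidence'],2),w,proj(im,w))
s=sensors.sense();print(s['t'],s['position'],s['tcp_rot'])
```

```text
scene cam [-0.4655 -0.4524  0.5653]
rack 0.61 [ 0.5867 -0.0351  0.0215] [281.8908 203.2077]
rail 0.67 [ 0.5845 -0.0382  0.0258] [282.505  202.4497]
pack 0.65 [0.5324 0.1534 0.043 ] [223.9779 194.3059]
pack 0.43 [ 0.5875 -0.0411  0.023 ] [283.6626 203.0107]
gap1 0.96 [ 0.5825 -0.0402  0.0217] [282.8531 203.9375]
stop1 0.87 [ 0.5886 -0.0387  0.0287] [283.1297 201.2002]
latch3 0.44 [ 0.5845 -0.0389  0.0253] [282.7191 202.6318]
eraser 0.42 [ 0.375  -0.1825  0.0192] [303.2711 244.467 ]
glue_stick 0.21 [ 0.3741 -0.1854  0.0161] [304.1543 245.8322]
top cam [0.3067 0.0313 1.2262]
rack 0.76 [ 0.59   -0.0072  0.0151] [269.4432 164.697 ]
rack 0.65 [0.3899 0.3001 0.0472] [174.0328 222.5598]
rail 0.78 [ 0.585  -0.0098  0.0205] [270.2768 165.8042]
pack 0.85 [0.5406 0.1626 0.0458] [217.9539 176.9262]
gap1 0.68 [ 0.5869 -0.0115  0.0194] [270.7608 165.3232]
stop1 0.95 [ 0.5873 -0.0116  0.0164] [270.7735 165.4055]
tape_1 0.91 [0.5354 0.4323 0.0235] [138.283  179.2273]
stapler 0.76 [0.3894 0.3027 0.0482] [173.1267 222.6832]
glue_stick 0.5 [ 0.3764 -0.3328  0.0876] [376.1957 227.8456]
1.1 [ 0.176  -0.6516  0.2313] [ 0.9913  0.1315  0.     -0.    ]
```

```bash
ls; ls pics
```

```text
h.py
pics
scene1.png
top1.png
```

```bash
python3 -c "
import cv2
a=cv2.imread('pics/top1.png');cv2.imwrite('pics/top1c.png',cv2.resize(a[110:260,140:400],None,fx=3,fy=3,interpolation=cv2.INTER_CUBIC))
a=cv2.imread('pics/scene1.png');cv2.imwrite('pics/scene1c.png',cv2.resize(a[120:270,170:430],None,fx=3,fy=3,interpolation=cv2.INTER_CUBIC))"
```

```text
(no output)
```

View pics/top1c.png

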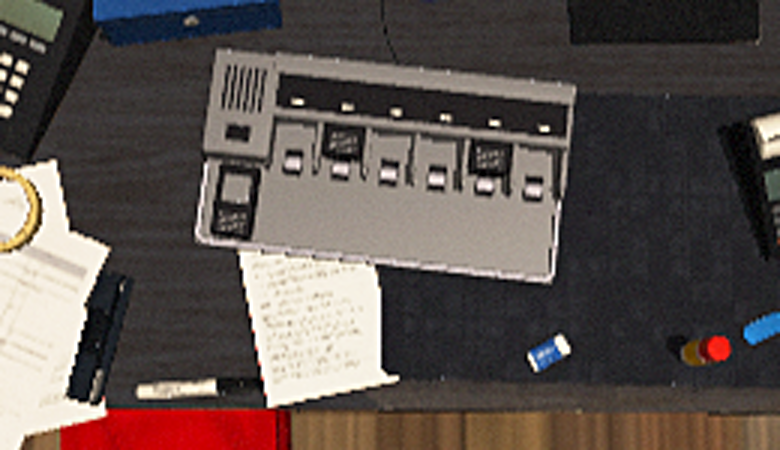

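View pics/scene1c.png

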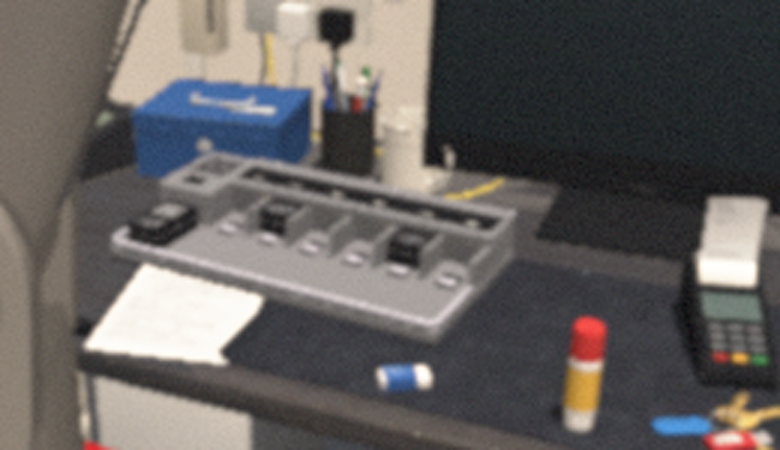

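The top view shows the charger turned slightly clockwise. Its rail corners are at crop pixels (197,241) and (553,282), and its hood corners at (217,48) and (576,87). The loose pack, at crop (215–260,168–238), sits close to the left rail return. The latches run from crop (293,161) to (533,188), and packs stand in gaps 2 and 5. The scene view agrees. Next I'll fit the charger pose.

Add to h.py:
```python
from scipy.optimize import least_squares
def c2w(q,P):
    P=np.array(P,float).reshape(-1,3)/1000;c,s=np.cos(q[2]),np.sin(q[2])
    return np.c_[q[0]+c*P[:,0]-s*P[:,1],q[1]+s*P[:,0]+c*P[:,1],P[:,2]+.003]
def w2c(q,X):
    d=np.array(X)-[q[0],q[1],.003];c,s=np.cos(q[2]),np.sin(q[2])
    return 1000*np.array([c*d[0]+s*d[1],-s*d[0]+c*d[1],d[2]])
```

Run:
```python
from h import *
np.set_printoptions(precision=4,suppress=True)
F={'top':((140,110),[((217,48),(108,200,59)),((576,87),(108,-200,59)),((197,241),(-108,200,24)),((553,282),(-108,-200,24))]+[((x,y),(-5,101-54*k,18)) for k,x,y in((0,293,161),(2,390,173),(3,436,178),(5,533,188))]),
'scene':((170,120),[((210,153),(108,200,59)),((516,207),(108,-200,59)),((113,236),(-108,200,24)),((437,328),(-108,-200,24))]+[((x,y),(-5,101-54*k,18)) for k,x,y in((0,232,226),(2,314,244),(3,356,257),(5,450,278))])}
ims={c:shot(c) for c in F}
def res(q,cs):
    r=[]
    for c in cs:
        o,L=F[c];
        for uv,P in L: r.append(proj(ims[c],c2w(q,P)[0])-((np.array(uv)+.5)/3-.5+o))
    return np.array(r)
for cs in(['top'],['scene'],['top','scene']):
    s=least_squares(lambda q:res(q,cs).ravel(),[.62,0,-.1],loss='soft_l1');print(cs,s.x);print(res(s.x,cs).round(1).tolist())
q=s.x;np.save('q.npy',q)
for c,L in(('top',[(217,168),(260,170),(213,235),(252,238)]),('scene',[(157,203),(195,208),(131,222),(168,228)])):
    for uv in L:print(c,w2c(q,ray(ims[c],(np.array(uv)+.5)/3-.5+F[c][0],.047)))
print(w2c(q,[.5406,.1626,.0458]),w2c(q,[.5324,.1534,.043]))
s=sensors.sense();print(s['t'],w2c(q,s['position']))
```

```text
['top'] [ 0.5853 -0.0003 -0.1076]
[[-0.6, -1.0], [0.4, -1.0], [-1.4, 0.1], [0.6, 0.3], [0.1, 0.4], [-0.3, 0.0], [0.4, 0.1], [0.2, 0.4]]
['scene'] [ 0.5945  0.0003 -0.0975]
[[0.8, -1.3], [0.3, 0.9], [-1.4, 0.5], [0.4, -2.0], [-0.1, 0.2], [-0.2, 0.6], [0.2, -0.3], [-0.3, -0.1]]
['top', 'scene'] [ 0.5866 -0.0013 -0.1041]
[[-0.4, -1.2], [0.6, -1.6], [-1.0, -0.0], [1.0, -0.3], [0.4, 0.2], [-0.0, -0.4], [0.7, -0.3], [0.6, -0.2], [0.5, -0.6], [0.3, 2.1], [-2.1, 1.3], [-0.3, -0.5], [-0.6, 1.1], [-0.7, 1.6], [-0.2, 0.8], [-0.7, 1.2]]
top [-27.6489 182.4802  44.    ]
top [-24.6646 135.1798  44.    ]
top [-102.1449  176.9644   44.    ]
top [-100.6982  134.3419   44.    ]
scene [-32.2531 183.7523  44.    ]
scene [-22.8055 136.6584  44.    ]
scene [-90.3722 177.3436  44.    ]
scene [-83.3397 131.4222  44.    ]
[-62.8106 158.2484  42.8   ] [-70.01   148.2459  40.    ]
1.2 [-340.8495 -689.4651  228.311 ]
```

Units first: shifts go in shares of 0.75 m and turns go in shares of 4 rad. So 0.44 m is 0.5867, -0.194 m is -0.2587, 0.37 rad is 0.0925.

Emit:
run_rows([
  [0.0733,-0.032,0.0053,0.0463,0],
  [0.1467,-0.064,0.0107,0.0925,0],
  [0.22,-0.096,0.016,0.0925,0],
  [0.2933,-0.1293,0.0213,0.0925,0],
  [0.3667,-0.1613,0.0267,0.0925,0],
  [0.44,-0.1933,0.032,0.0925,0],
  [0.5133,-0.2267,0.0373,0.0925,0],
  [0.5867,-0.2587,0.04,0.0925,0],
])

```text
t: 2.2
position: [0.5516, -0.3482, 0.2013]
tcp_rot: [0.999, -0.053, 0.0, 0.0]
force: [-0.1, -0.7, -0.3]
gripper_width: -0.003
finger_force: 0.0
```

Run:
```python
from h import *
np.set_printoptions(precision=4,suppress=True)
q=[.5855,-.0005,-.106];np.save('q.npy',q)
s=sensors.sense();r=s['tcp_rot'];print(s['t'],s['position'],w2c(q,s['position']),2*np.arctan2(r[1],r[0]))
```

```text
2.2 [ 0.5516 -0.3482  0.2013] [   3.0346 -349.3111  198.3169] -0.10625445134666021
```

Converted, -0.48 m is -0.64, -0.12 m is -0.16.

Emit:
run_rows([
  [-0.0107,-0.08,0,0,0],
  [-0.0213,-0.16,0,0,0],
  [-0.032,-0.24,0,0,0],
  [-0.0427,-0.32,0,0,0],
  [-0.0533,-0.4,0,0,0],
  [-0.064,-0.48,0,0,0],
  [-0.0747,-0.56,0,0,0],
  [-0.0853,-0.64,0,0,0],
], quiet=true)

```text
ok
```

Emit:
run_rows([
  [-0.0013,-0.06,0,0,0],
  [-0.0027,-0.1213,0.04,0,0],
  [-0.0027,-0.1213,0.1067,0,0],
  [-0.0027,-0.1213,0.16,0,0],
  [-0.0027,-0.1213,0.16,0,0],
])

```text
t: 3.82
position: [0.5434, 0.2244, 0.079]
tcp_rot: [0.999, -0.053, -0.002, 0.001]
force: [0.0, 0.3, 0.1]
gripper_width: -0.003
finger_force: 0.0
```

Run:
```python
from h import *
np.set_printoptions(precision=4,suppress=True)
q=np.load('q.npy')
s=sensors.sense();print(s['t'],w2c(q,s['position']))
shot('scene','s2.png');a=shot('top','t2.png')['pixels'][:,:,::-1]
b=cv2.imread('pics/s2.png')
f=lambda a,x,y:cv2.resize(a[y:y+150,x:x+130],None,fx=3,fy=3,interpolation=cv2.INTER_CUBIC)
cv2.imwrite('pics/2.png',np.hstack([f(a,170,110),f(b,170,120)]))
```

```text
3.825 [-65.6249 219.2181  76.011 ]
```

View pics/2.png

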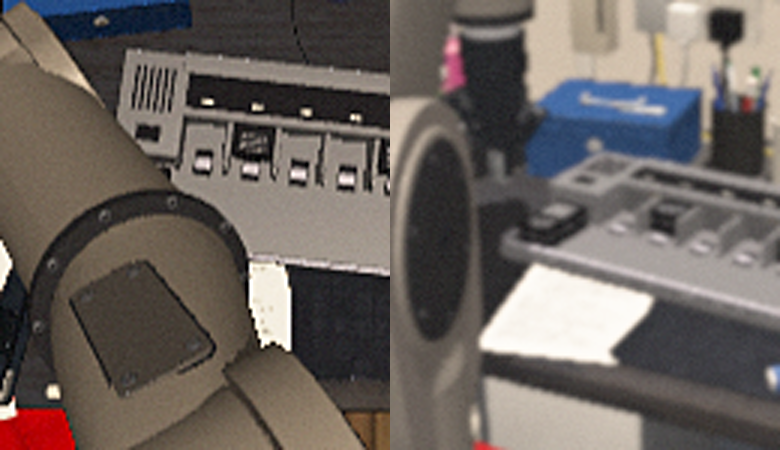

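The gripper's fingertip (combined pixel (495,178)) stands left of the pack, clear of the end block. I'll lower it and approach slowly.

Converted, 0.046 m is 0.0613, 0.023 m is 0.0307.

Emit:
run_rows([
  [0.0027,0,0.0307,0,0],
  [0.0027,0,0.0613,0,0],
  [0.0027,0.0107,0.0613,0,0],
  [0.0027,0.0173,0.0613,0,0],
  [0.0027,0.0213,0.0613,0,0],
  [0.0027,0.0253,0.0613,0,0],
])

```text
t: 4.68
position: [0.5455, 0.206, 0.0362]
tcp_rot: [0.999, -0.053, 0.001, -0.0]
force: [0.6, 0.3, 1.5]
gripper_width: -0.002
finger_force: 0.0
```

Emit:
run_rows([
  [0,0.004,0,0,0],
  [0,0.008,0,0,0],
  [0,0.012,0,0,0],
])

```text
t: 5.05
position: [0.5441, 0.1971, 0.0354]
tcp_rot: [0.999, -0.053, -0.0, -0.0]
force: [0.6, 0.7, -0.3]
gripper_width: -0.004
finger_force: 0.6
```

Emit:
run_rows([
  [0,0.004,0,0,0],
  [0,0.008,0,0,0],
  [0,0.012,0,0,0],
])

```text
t: 5.42
position: [0.5432, 0.188, 0.0353]
tcp_rot: [0.999, -0.053, -0.0, -0.0]
force: [0.1, 0.5, -0.1]
gripper_width: 0.001
finger_force: 0.5
```

Run:
```python
from h import *
q=np.load('q.npy')
s=sensors.sense();print(s['t'],w2c(q,s['position']))
```

```text
5.425 [-62.04732918 182.9632679   32.3346955 ]
```

Converted, 0.06 m is 0.08, 0.056 m is 0.0747.

Emit:
run_rows([
  [0,0.0107,0,0,0],
  [0,0.0213,0,0,0],
  [0,0.032,0,0,0],
  [0,0.0427,0,0,0],
  [0,0.0533,0,0,0],
  [0,0.064,0,0,0],
  [0,0.0747,0,0,0],
  [0,0.08,0,0,0],
])

```text
t: 6.42
position: [0.5365, 0.1281, 0.0353]
tcp_rot: [0.999, -0.053, -0.0, -0.0]
force: [-2.8, 3.9, 0.6]
gripper_width: -0.004
finger_force: 1.9
```

Run:
```python
from h import *
q=np.load('q.npy')
s=sensors.sense();print(s['t'],w2c(q,s['position']))
a=shot('top')['pixels'][:,:,::-1];b=shot('scene')['pixels'][:,:,::-1]
f=lambda a,x,y:cv2.resize(a[y:y+150,x:x+130],None,fx=3,fy=3,interpolation=cv2.INTER_CUBIC)
cv2.imwrite('pics/3.png',np.hstack([f(a,170,110),f(b,190,120)]))
```

```text
6.425 [-62.35831891 122.66948102  32.28916742]
```

View pics/3.png

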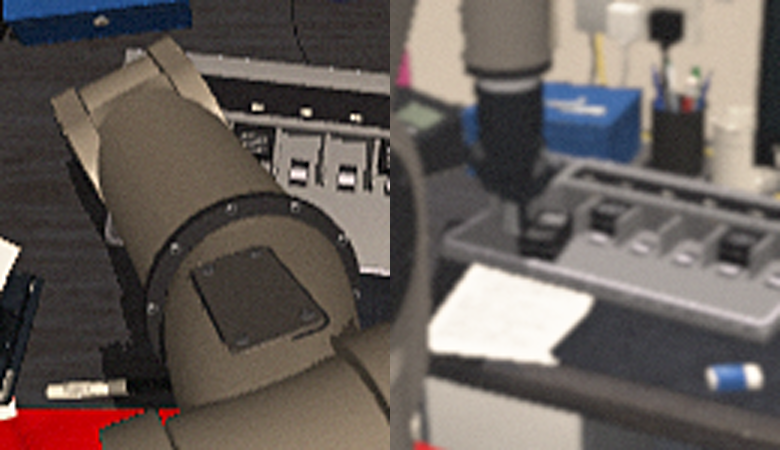

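The pack is at about combined pixel (550,232), in front of gap 1, and force has risen to about 5 N, so it may be catching. I'll look closer with a predicted outline overlaid.

Run:
```python
from h import *
q=np.load('q.npy')
ims=shot('scene'); b=ims['pixels'][:,:,::-1]
x0,y0,k=215,165,8
im=cv2.resize(b[y0:y0+70,x0:x0+98],None,fx=k,fy=k,interpolation=cv2.INTER_CUBIC)
# scene-only pose of charger is better for this camera
qs=[.5945,.0003,-.0975]
P=lambda X:tuple(int(v) for v in ((proj(ims,c2w(qs,X)[0])-[x0,y0]+.5)*k))
for z in(44,):
    c=[P((-63+a,86.5+b_,z)) for a,b_ in((-40,-22),(-40,22),(40,22),(40,-22))]
    for i in range(4):cv2.line(im,c[i],c[(i+1)%4],(0,255,0),1)
for y in(128,74,20):cv2.circle(im,P((-17,y,47)),3,(0,0,255),-1);cv2.line(im,P((-17,y,47)),P((36,y,47)),(0,0,255),1)
cv2.line(im,P((-102,195,24)),P((-102,0,24)),(255,255,0),1)
cv2.imwrite('pics/4.png',im)
```

```text
(no output)
```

View pics/4.png

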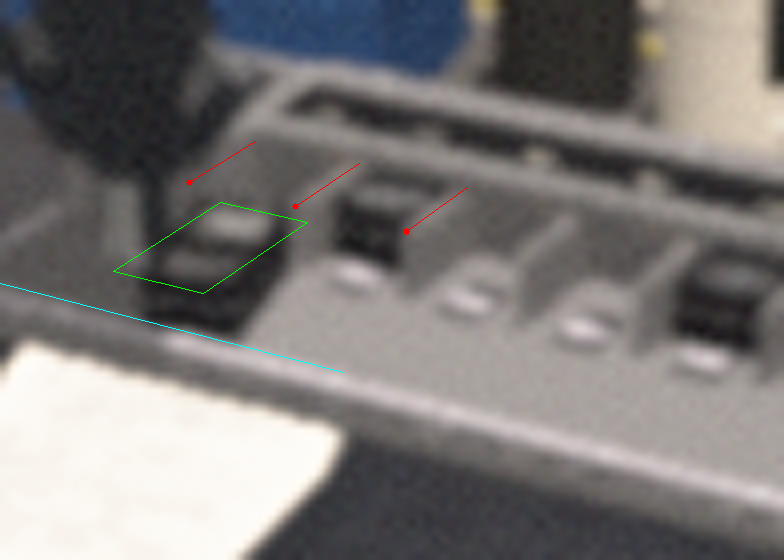

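The pack has yawed anticlockwise by roughly 10–15°. Its near-right top corner is at (243,300) and its far-right corner at (290,230), so it is wedged between the rail and the nose of divider 2. I'll back off, go over to its right and look from above.

Converted, 0.27 m is 0.36, 0.22 m is 0.2933.

Emit:
run_rows([
  [0,-0.02,0,0,0],
  [0,-0.0267,-0.0533,0,0],
  [0,-0.0267,-0.1067,0,0],
  [0,0.0533,-0.1067,0,0],
  [0,0.1333,-0.1067,0,0],
  [0,0.2133,-0.1067,0,0],
  [0,0.2933,-0.1067,0,0],
  [0,0.36,-0.1067,0,0],
])

```text
t: 7.58
position: [0.5085, -0.1414, 0.1157]
tcp_rot: [0.999, -0.053, 0.0, 0.0]
force: [0.6, 0.0, 0.0]
gripper_width: 0.0
finger_force: 0.0
```

Run:
```python
from h import *
q=np.load('q.npy')
s=sensors.sense();print(s['t'],w2c(q,s['position']))
im=shot('top');a=im['pixels'][:,:,::-1];b=shot('scene')['pixels'][:,:,::-1]
x0,y0,k=185,120,8
c=cv2.resize(a[y0:y0+75,x0:x0+98],None,fx=k,fy=k,interpolation=cv2.INTER_CUBIC)
P=lambda X:tuple(int(v) for v in ((proj(im,c2w(q,X)[0])-[x0,y0]+.5)*k))
for y in(128,74,20):cv2.circle(c,P((-17,y,47)),3,(0,0,255),-1)
cv2.line(c,P((-102,195,24)),P((-102,0,24)),(255,255,0),1)
cv2.imwrite('pics/5.png',c)
```

```text
7.575 [ -61.62599502 -148.22039578  112.658663  ]
```

View pics/5.png

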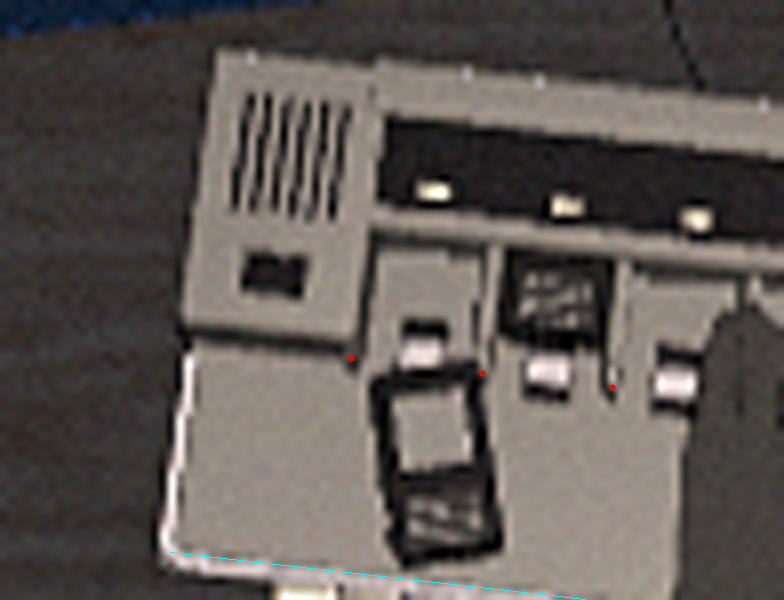

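The pack lies anticlockwise in front of gap 1, with corners at (375,385), (475,362), (502,548) and (405,563). Its rear-right corner is hooked at the nose of divider 2 (482,373), and there is slack to the rail. I'll push its rear face towards the rail with the finger inside gap 1, which squares it up and unhooks it.

Run:
```python
from h import *
np.set_printoptions(precision=1,suppress=True)
q=np.load('q.npy');im=shot('top')
C=[]
for uv in((375,385),(475,362),(502,548),(405,563)):
    C.append(w2c(q,ray(im,(np.array(uv)+.5)/8-.5+[185,120],.047)));print(C[-1])
print(np.mean(C,0))
s=sensors.sense();print(s['t'],w2c(q,s['position']))
for n,uv in(('latch1',(422,343)),('latch2',(548,370)),('latch3',(676,378)),('frontrail corner outer',(163,565))):print(n,w2c(q,ray(im,(np.array(uv)+.5)/8-.5+[185,120],.021)))
```

```text
[-26.4 117.1  44. ]
[-12.1  77.4  44. ]
[-87.9  57.2  44. ]
[-98.6  95.7  44. ]
[-56.2  86.9  44. ]
7.725 [ -61.8 -148.7  112.4]
latch1 [ -0.6 102.3  18. ]
latch2 [-6.2 48.2 18. ]
latch3 [-3.6 -5.6 18. ]
frontrail corner outer [-106.8  197.9   18. ]
```

Converted, -0.244 m is -0.3253, 0.082 m is 0.1093.

Emit:
run_rows([
  [0.0213,-0.08,0,0,0],
  [0.0453,-0.16,0,0,0],
  [0.072,-0.24,0,0,0],
  [0.096,-0.3253,0,0,0],
  [0.096,-0.3253,0.0133,0,0],
  [0.096,-0.3253,0.06,0,0],
  [0.096,-0.3253,0.1093,0,0],
  [0.096,-0.3253,0.1093,0,0],
])

```text
t: 8.72
position: [0.6036, 0.096, 0.031]
tcp_rot: [0.999, -0.052, -0.002, 0.0]
force: [0.2, -0.6, 0.8]
gripper_width: -0.001
finger_force: 0.0
```

Run:
```python
from h import *
q=np.load('q.npy')
s=sensors.sense();print(s['t'],w2c(q,s['position']))
```

```text
8.725 [ 7.78350858 97.89013237 28.02885344]
```

Converted, -0.015 m is -0.02, -0.012 m is -0.016.

Emit:
run_rows([
  [-0.0053,0.0013,0,0,0],
  [-0.0107,0.0013,0,0,0],
  [-0.016,0.0013,0,0,0],
  [-0.02,0.0013,0,0,0],
])

```text
t: 9.22
position: [0.591, 0.0957, 0.0342]
tcp_rot: [0.999, -0.053, 0.001, -0.0]
force: [4.6, -1.1, 1.5]
gripper_width: 0.002
finger_force: 2.5
```

Emit:
run_rows([
  [-0.0027,0,0,0,0],
  [-0.0053,0,0,0,0],
  [-0.0053,0,0,0,0],
])

```text
t: 9.6
position: [0.5898, 0.0958, 0.0348]
tcp_rot: [0.999, -0.053, 0.003, -0.001]
force: [14.7, -2.2, 2.5]
gripper_width: 0.001
finger_force: 6.6
```

Run:
```python
from h import *
q=np.load('q.npy')
s=sensors.sense();print(s['t'],w2c(q,s['position']))
```

```text
9.6 [-5.92459474 96.21941965 31.82396429]
```

It took 15 N with little motion, because the rear corner is blocked sideways by the nose. I'll release and push the front end back (+y) from the right to straighten the pack.

Converted, 0.082 m is 0.1093, 0.08 m is 0.1067.

Emit:
run_rows([
  [0.0133,0,0,0,0],
  [0.016,0,-0.0533,0,0],
  [0.016,0,-0.0933,0,0],
  [-0.04,0.0533,-0.0933,0,0],
  [-0.096,0.1067,-0.08,0,0],
  [-0.1013,0.1093,-0.0267,0,0],
  [-0.1013,0.1093,0,0,0],
  [-0.1013,0.1093,0,0,0],
])

```text
t: 10.6
position: [0.5013, 0.0225, 0.0323]
tcp_rot: [0.999, -0.053, -0.002, 0.0]
force: [0.3, 0.6, 0.5]
gripper_width: 0.001
finger_force: 0.0
```

Run:
```python
from h import *
q=np.load('q.npy')
s=sensors.sense();print(s['t'],w2c(q,s['position']))
```

```text
10.6 [-86.10983889  13.92582826  29.25521592]
```

Emit:
run_rows([
  [0,-0.016,0,0,0],
  [0,-0.0267,0,0,0],
  [0,-0.0347,0,0,0],
  [0,-0.0427,0,0,0],
  [0,-0.0493,0,0,0],
  [0,-0.056,0,0,0],
  [0,-0.056,0,0,0],
])

```text
t: 11.48
position: [0.5069, 0.0648, 0.0334]
tcp_rot: [0.999, -0.053, 0.0, -0.0]
force: [0.5, -0.5, -0.1]
gripper_width: -0.0
finger_force: 0.0
```

Run:
```python
from h import *
q=np.load('q.npy')
s=sensors.sense();print(s['t'],w2c(q,s['position']))
```

```text
11.475 [-85.03016599  56.59612331  30.35241888]
```

Emit:
run_rows([
  [0,0.02,0,0,0],
  [0,0.04,-0.04,0,0],
  [0.0133,0.0667,-0.0933,0,0],
  [0,0.1333,-0.1067,0,0],
  [0,0.2133,-0.1067,0,0],
  [0,0.2667,-0.1067,0,0],
  [0,0.2667,-0.1067,0,0],
])

```text
t: 12.35
position: [0.4843, -0.139, 0.1133]
tcp_rot: [0.998, -0.056, -0.0, 0.001]
force: [-0.6, 0.4, -0.1]
gripper_width: -0.003
finger_force: 0.0
```

Run:
```python
from h import *
q=np.load('q.npy')
s=sensors.sense();print(s['t'],w2c(q,s['position']))
im=shot('top');a=im['pixels'][:,:,::-1]
x0,y0,k=185,120,8
c=cv2.resize(a[y0:y0+75,x0:x0+98],None,fx=k,fy=k,interpolation=cv2.INTER_CUBIC)
cv2.imwrite('pics/6.png',c)
```

```text
12.35 [ -85.98098393 -148.39232307  110.30770895]
```

View pics/6.png

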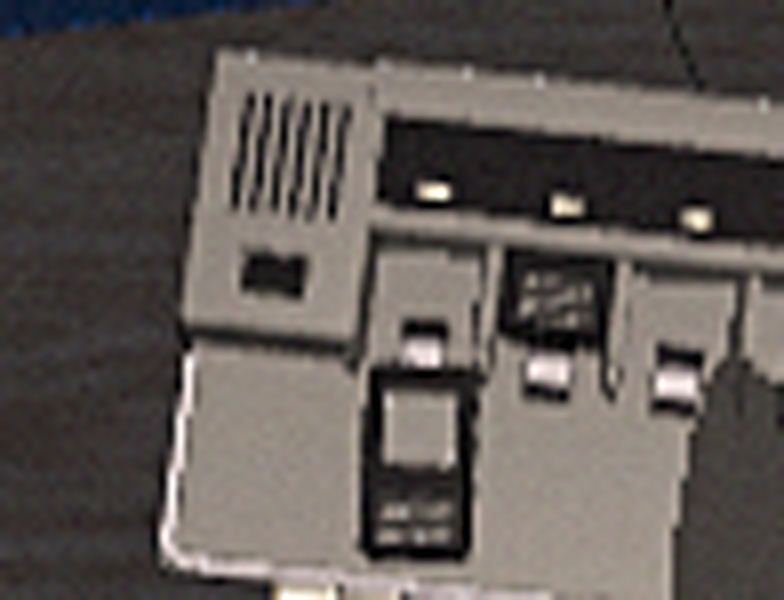

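The pack is now nearly square, with corners at about (370,370), (475,372), (467,555) and (362,552), though still slightly inside the mouth of gap 1. Now I'll push its rear face flush to the rail from inside gap 1.

Run:
```python
from h import *
np.set_printoptions(precision=1,suppress=True)
q=np.load('q.npy');im=shot('top')
C=[]
for uv in((370,370),(475,372),(467,555),(362,552)):
    C.append(w2c(q,ray(im,(np.array(uv)+.5)/8-.5+[185,120],.047)));print(C[-1])
print(np.mean(C,0))
s=sensors.sense();print(s['t'],w2c(q,s['position']))
```

```text
[-20.3 120.   44. ]
[-16.3  76.9  44. ]
[-92.4  71.   44. ]
[-96.  113.7  44. ]
[-56.3  95.4  44. ]
12.45 [ -85.5 -144.8  110.3]
```

Emit:
run_rows([
  [0.04,-0.08,0,0,0],
  [0.08,-0.16,0,0,0],
  [0.1067,-0.24,0,0,0],
  [0.128,-0.3253,0,0,0],
  [0.128,-0.3293,0.0133,0,0],
  [0.128,-0.3293,0.06,0,0],
  [0.128,-0.3293,0.1067,0,0],
  [0.128,-0.3293,0.1067,0,0],
])

```text
t: 13.45
position: [0.6051, 0.1006, 0.031]
tcp_rot: [0.999, -0.053, -0.002, 0.001]
force: [-0.8, -0.1, -0.1]
gripper_width: 0.001
finger_force: 0.0
```

Run:
```python
from h import *
q=np.load('q.npy')
s=sensors.sense();print(s['t'],w2c(q,s['position']))
```

```text
13.45 [  8.77990091 102.64180634  27.99433829]
```

Converted, -0.015 m is -0.02, 0.004 m is 0.0053.

Emit:
run_rows([
  [-0.0067,0.0053,0,0,0],
  [-0.012,0.0053,0,0,0],
  [-0.016,0.0053,0,0,0],
  [-0.02,0.0053,0,0,0],
])

```text
t: 13.95
position: [0.5924, 0.0986, 0.0342]
tcp_rot: [0.999, -0.053, 0.001, -0.0]
force: [2.1, -0.0, 0.7]
gripper_width: -0.002
finger_force: 0.8
```

Emit:
run_rows([
  [-0.0027,0,0,0,0],
  [-0.0053,0,0,0,0],
  [-0.0053,0,0,0,0],
])

```text
t: 14.32
position: [0.5881, 0.0989, 0.0335]
tcp_rot: [0.999, -0.053, 0.0, -0.0]
force: [2.2, -1.2, 1.9]
gripper_width: 0.002
finger_force: 1.0
```

Run:
```python
from h import *
q=np.load('q.npy')
s=sensors.sense();print(s['t'],w2c(q,s['position']))
```

```text
14.325 [-7.92605704 99.14262872 30.45216512]
```

Moving freely now, so I'll continue until firm contact with the rail.

Converted, -0.004 m is -0.0053, -0.002 m is -0.0027.

Emit:
run_rows([
  [-0.0027,0,0,0,0],
  [-0.0053,0,0,0,0],
  [-0.0053,0,0,0,0],
])

```text
t: 14.7
position: [0.5871, 0.0986, 0.0345]
tcp_rot: [0.999, -0.054, 0.003, -0.0]
force: [14.4, -4.6, 2.4]
gripper_width: -0.002
finger_force: 7.5
```

Emit:
run_rows([
  [-0.0013,0,0,0,0],
  [-0.0027,0,0,0,0],
  [-0.0027,0,0,0,0],
])

```text
t: 15.08
position: [0.5868, 0.0987, 0.0352]
tcp_rot: [0.999, -0.054, 0.004, -0.001]
force: [21.2, -7.4, 4.6]
gripper_width: -0.005
finger_force: 10.8
```

Run:
```python
from h import *
q=np.load('q.npy')
s=sensors.sense();print(s['t'],w2c(q,s['position']))
```

```text
15.075 [-9.23294492 98.75647668 32.17725622]
```

Converted, -0.08 m is -0.1067, -0.045 m is -0.06.

Emit:
run_rows([
  [0.016,0,0,0,0],
  [0.0267,0,-0.04,0,0],
  [0.0267,0,-0.1067,0,0],
  [-0.0133,-0.0693,-0.1067,0,0],
  [-0.06,-0.0693,-0.08,0,0],
  [-0.06,-0.0693,-0.04,0,0],
  [-0.06,-0.0693,0.004,0,0],
  [-0.06,-0.0693,0.004,0,0],
])

```text
t: 16.08
position: [0.5409, 0.1556, 0.0283]
tcp_rot: [0.999, -0.053, -0.002, 0.001]
force: [0.2, -0.2, 0.7]
gripper_width: -0.0
finger_force: 0.0
```

Run:
```python
from h import *
np.set_printoptions(precision=1,suppress=True)
q=np.load('q.npy')
s=sensors.sense();print(s['t'],w2c(q,s['position']))
```

```text
16.075 [-60.9 150.5  25.3]
```

Converted, 0.038 m is 0.0507, 0.032 m is 0.0427.

Emit:
run_rows([
  [0.004,0.0107,-0.0027,0,0],
  [0.004,0.0187,-0.0027,0,0],
  [0.004,0.0267,-0.0027,0,0],
  [0.004,0.0347,-0.0027,0,0],
  [0.004,0.0427,-0.0027,0,0],
  [0.004,0.0507,-0.0027,0,0],
])

```text
t: 16.82
position: [0.5418, 0.1177, 0.0325]
tcp_rot: [0.999, -0.053, 0.0, -0.0]
force: [1.3, 2.2, 0.6]
gripper_width: -0.001
finger_force: 0.9
```

Emit:
run_rows([
  [0,0.008,0,0,0],
  [0,0.016,0,0,0],
  [0,0.024,0,0,0],
])

```text
t: 17.2
position: [0.5398, 0.0997, 0.0323]
tcp_rot: [0.999, -0.053, -0.0, -0.0]
force: [0.3, 1.8, 0.6]
gripper_width: 0.0
finger_force: 0.9
```

Emit:
run_rows([
  [0,0.008,0,0,0],
  [0,0.016,0,0,0],
  [0,0.024,0,0,0],
])

```text
t: 17.58
position: [0.5378, 0.0817, 0.0323]
tcp_rot: [0.999, -0.053, -0.0, -0.0]
force: [1.8, 0.7, 1.0]
gripper_width: 0.003
finger_force: 0.8
```

Run:
```python
from h import *
np.set_printoptions(precision=1,suppress=True)
q=np.load('q.npy')
s=sensors.sense();print(s['t'],w2c(q,s['position']))
```

```text
17.575 [-56.1  76.7  29.3]
```

Converted, 0.018 m is 0.024, 0.012 m is 0.016.

Emit:
run_rows([
  [0,0.008,0,0,0],
  [0,0.016,0,0,0],
  [0,0.024,0,0,0],
])

```text
t: 17.95
position: [0.5359, 0.0638, 0.0323]
tcp_rot: [0.999, -0.053, -0.0, -0.0]
force: [0.5, 2.1, 1.2]
gripper_width: 0.002
finger_force: 0.7
```

Emit:
run_rows([
  [0,0.008,0,0,0],
  [0,0.016,0,0,0],
  [0,0.024,0,0,0],
  [0,0.024,0,0,0],
])

```text
t: 18.45
position: [0.534, 0.0456, 0.0323]
tcp_rot: [0.999, -0.054, -0.0, 0.0]
force: [-0.3, -0.3, -0.3]
gripper_width: -0.0
finger_force: 0.0
```

Run:
```python
from h import *
np.set_printoptions(precision=1,suppress=True)
q=np.load('q.npy')
s=sensors.sense();print(s['t'],w2c(q,s['position']))
im=shot('top');a=im['pixels'][:,:,::-1]
b=shot('scene')['pixels'][:,:,::-1]
f=lambda a,x,y:cv2.resize(a[y:y+110,x:x+78],None,fx=5,fy=5,interpolation=cv2.INTER_CUBIC)
cv2.imwrite('pics/7.png',np.hstack([f(a,230,110),f(b,230,140)]))
```

```text
18.45 [-56.1  40.4  29.3]
```

View pics/7.png

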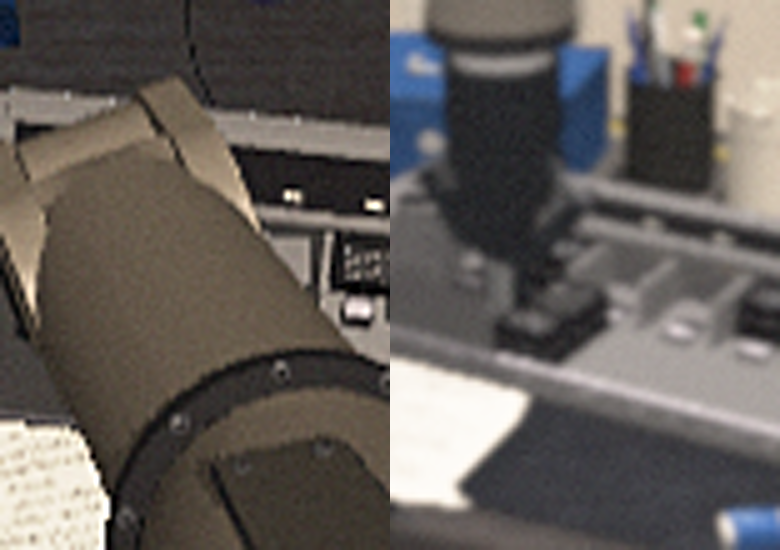

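The pack (right panel, about (550,320)) is square to the charger, just left of gap 3. I'll push almost to the gap's centre, then withdraw and measure from above.

Converted, 0.009 m is 0.012, 0.007 m is 0.0093.

Emit:
run_rows([
  [0,0.0053,0,0,0],
  [0,0.0093,0,0,0],
  [0,0.012,0,0,0],
  [0,0.012,0,0,0],
])

```text
t: 19.05
position: [0.5331, 0.0371, 0.0323]
tcp_rot: [0.999, -0.053, -0.0, 0.0]
force: [0.6, -0.3, -0.1]
gripper_width: 0.002
finger_force: 0.0
```

Emit:
run_rows([
  [0,-0.0267,0,0,0],
  [0,-0.0533,-0.04,0,0],
  [0,-0.1067,-0.0933,0,0],
  [0,-0.1867,-0.0933,0,0],
  [0,-0.2667,-0.0933,0,0],
  [0,-0.28,-0.0933,0,0],
])

```text
t: 19.8
position: [0.5543, 0.2527, 0.1026]
tcp_rot: [0.999, -0.05, 0.0, -0.001]
force: [0.1, -0.3, -0.1]
gripper_width: -0.001
finger_force: 0.0
```

Run:
```python
from h import *
np.set_printoptions(precision=1,suppress=True)
q=np.load('q.npy')
s=sensors.sense();print(s['t'],w2c(q,s['position']))
im=shot('top');a=im['pixels'][:,:,::-1]
x0,y0,k=225,120,8
cv2.imwrite('pics/8.png',cv2.resize(a[y0:y0+75,x0:x0+98],None,fx=k,fy=k,interpolation=cv2.INTER_CUBIC))
```

```text
19.8 [-57.8 248.5  99.6]
```

View pics/8.png

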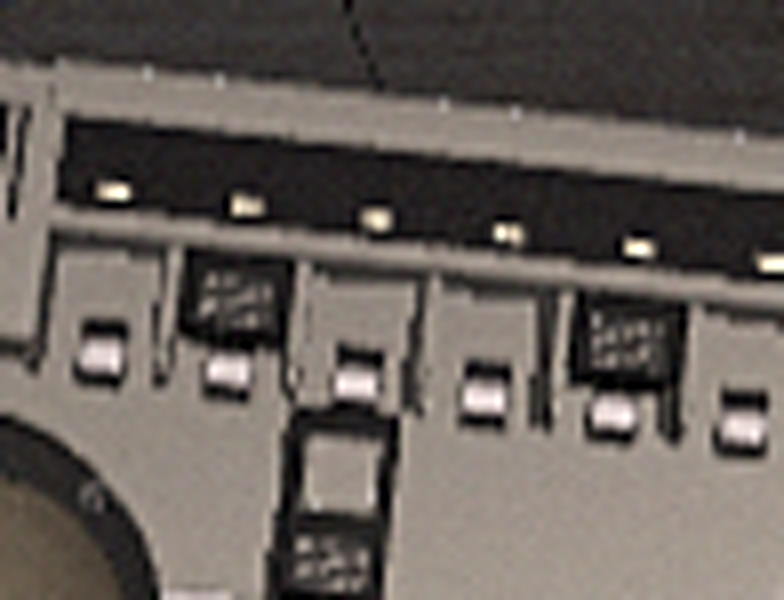

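The pack is square, with rear corners at (291,408) and (398,415). The latch of gap 3 is centred at about (358,380).

Run:
```python
from h import *
np.set_printoptions(precision=1,suppress=True)
q=np.load('q.npy');im=shot('top')
g=lambda uv,z:w2c(q,ray(im,(np.array(uv)+.5)/8-.5+[225,120],z/1000+.003))
for uv in((291,408),(398,415),(270,595),(381,598)):print(g(uv,44))
for uv in((100,354),(228,371),(358,382),(485,396),(613,411),(743,426)):print('latch',g(uv,19))
print('parked2',g((239,345),44),'rim',g((340,410),16))
s=sensors.sense();print(s['t'],w2c(q,s['position']),2*np.arctan2(s['tcp_rot'][1],s['tcp_rot'][0]))
```

```text
[-25.1  19.6  44. ]
[-23.1 -24.2  44. ]
[-103.1   19.5   44. ]
[-99.2 -25.4  44. ]
latch [ -5.6 102.4  19. ]
latch [-6.8 48.1 19. ]
latch [-5.4 -6.7 19. ]
latch [ -5.4 -60.1  19. ]
latch [  -5.8 -113.9   19. ]
latch [  -6.1 -168.3   19. ]
parked2 [-1.1 43.9 44. ] rim [-17.5  -0.5  16. ]
19.9 [-57.  244.5  99.1] -0.10311736318304181
```

Converted, 0.21 m is 0.28, 0.19 m is 0.2533.

Emit:
run_rows([
  [0,0.08,0,0,0],
  [0,0.16,0,0,0],
  [0,0.2333,0,0,0],
  [0,0.2533,0.0467,0,0],
  [0,0.2533,0.0933,0,0],
  [0,0.2667,0.0933,0,0],
  [0,0.276,0.0933,0,0],
  [0,0.28,0.0933,0,0],
])

```text
t: 20.9
position: [0.5338, 0.0366, 0.0337]
tcp_rot: [0.999, -0.054, 0.001, -0.0]
force: [0.4, 1.1, -0.6]
gripper_width: 0.001
finger_force: 0.4
```

Emit:
run_rows([
  [0,0.0024,0,0,0],
  [0,0.0047,0,0,0],
  [0,0.0047,0,0,0],
])

```text
t: 21.28
position: [0.5329, 0.034, 0.0325]
tcp_rot: [0.999, -0.053, 0.0, -0.0]
force: [-0.4, 0.9, 0.4]
gripper_width: 0.004
finger_force: 0.3
```

Run:
```python
from h import *
np.set_printoptions(precision=1,suppress=True)
q=np.load('q.npy')
s=sensors.sense();print(s['t'],w2c(q,s['position']))
```

```text
21.275 [-56.   28.7  29.5]
```

Units first: shifts go in shares of 0.75 m and turns go in shares of 4 rad. So -0.084 m is -0.112, -0.07 m is -0.0933.

Emit:
run_rows([
  [0,-0.02,0,0,0],
  [0,-0.0267,-0.0533,0,0],
  [-0.0267,-0.0133,-0.08,0,0],
  [-0.0933,0.0267,-0.08,0,0],
  [-0.112,0.0473,-0.0533,0,0],
  [-0.112,0.0473,-0.0027,0,0],
  [-0.112,0.0473,-0.0027,0,0],
  [-0.112,0.0473,-0.0027,0,0],
])

```text
t: 22.28
position: [0.446, 0.0083, 0.0351]
tcp_rot: [0.999, -0.053, 0.0, -0.0]
force: [0.3, 1.0, 0.3]
gripper_width: -0.002
finger_force: 0.0
```

Run:
```python
from h import *
np.set_printoptions(precision=1,suppress=True)
q=np.load('q.npy')
s=sensors.sense();print(s['t'],w2c(q,s['position']))
```

```text
22.275 [-139.6   -6.    32.1]
```

Now push in, with checks along the way.

Converted, 0.044 m is 0.0587, 0.038 m is 0.0507.

Emit:
run_rows([
  [0.016,0.0013,0,0,0],
  [0.0267,0.0013,0,0,0],
  [0.0347,0.0013,0,0,0],
  [0.0427,0.0013,0,0,0],
  [0.0507,0.0013,0,0,0],
  [0.0587,0.0013,0,0,0],
])

```text
t: 23.02
position: [0.4892, 0.0018, 0.0343]
tcp_rot: [0.999, -0.053, -0.0, 0.0]
force: [-1.7, -0.2, 0.3]
gripper_width: 0.0
finger_force: 0.8
```

Emit:
run_rows([
  [0.008,0,0,0,0],
  [0.016,0,0,0,0],
  [0.024,0,0,0,0],
])

```text
t: 23.4
position: [0.5074, -0.0001, 0.0343]
tcp_rot: [0.999, -0.053, 0.0, -0.0]
force: [-0.3, -0.4, -0.3]
gripper_width: -0.002
finger_force: 0.4
```

Run:
```python
from h import *
np.set_printoptions(precision=1,suppress=True)
q=np.load('q.npy')
s=sensors.sense();print(s['t'],w2c(q,s['position']))
```

```text
23.4 [-77.7  -7.9  31.3]
```

Converted, 0.03 m is 0.04, 0.024 m is 0.032.

Emit:
run_rows([
  [0.008,0,0,0,0],
  [0.016,0,0,0,0],
  [0.024,0,0,0,0],
  [0.032,0,0,0,0],
  [0.04,0,0,0,0],
])

```text
t: 24.02
position: [0.5373, -0.0033, 0.0343]
tcp_rot: [0.999, -0.053, -0.0, -0.0]
force: [-0.9, -0.2, 0.3]
gripper_width: 0.002
finger_force: 0.4
```

Emit:
run_rows([
  [0.008,0,0,0,0],
  [0.016,0,0,0,0],
  [0.024,0,0,0,0],
  [0.032,0,0,0,0],
  [0.04,0,0,0,0],
])

```text
t: 24.65
position: [0.5671, -0.0065, 0.0343]
tcp_rot: [0.999, -0.053, -0.0, -0.0]
force: [-0.9, -0.5, 0.3]
gripper_width: -0.001
finger_force: 0.5
```

Run:
```python
from h import *
np.set_printoptions(precision=1,suppress=True)
q=np.load('q.npy')
s=sensors.sense();print(s['t'],w2c(q,s['position']))
```

```text
24.65 [-17.7  -7.9  31.3]
```

Converted, 0.01 m is 0.0133, 0.008 m is 0.0107.

Emit:
run_rows([
  [0.0053,0,0,0,0],
  [0.0107,0,0,0,0],
  [0.0133,0,0,0,0],
])

```text
t: 25.02
position: [0.5769, -0.0075, 0.0343]
tcp_rot: [0.999, -0.053, 0.0, -0.0]
force: [-1.0, -0.3, 0.1]
gripper_width: -0.001
finger_force: 0.5
```

Emit:
run_rows([
  [0.0027,0,0,0,0],
  [0.0053,0,0,0,0],
  [0.0053,0,0,0,0],
])

```text
t: 25.4
position: [0.5794, -0.0078, 0.0341]
tcp_rot: [0.999, -0.053, -0.001, 0.0]
force: [-7.7, 1.3, 3.6]
gripper_width: -0.0
finger_force: 3.7
```

Emit:
run_rows([
  [0.0013,0,0,0,0],
  [0.0027,0,0,0,0],
  [0.0027,0,0,0,0],
])

```text
t: 25.78
position: [0.5795, -0.0078, 0.0338]
tcp_rot: [0.999, -0.053, -0.003, 0.0]
force: [-18.4, 2.6, 12.2]
gripper_width: -0.003
finger_force: 9.2
```

Run:
```python
from h import *
np.set_printoptions(precision=1,suppress=True)
q=np.load('q.npy')
s=sensors.sense();print(s['t'],w2c(q,s['position']))
```

```text
25.775 [-5.2 -7.9 30.8]
```

It is hard against the stop. I'll withdraw and check the latch.

Converted, -0.24 m is -0.32, -0.23 m is -0.3067.

Emit:
run_rows([
  [-0.0267,0,0,0,0],
  [-0.0533,0,-0.0267,0,0],
  [-0.08,0,-0.08,0,0],
  [-0.08,-0.0667,-0.1333,0,0],
  [-0.08,-0.1467,-0.1333,0,0],
  [-0.08,-0.2267,-0.1333,0,0],
  [-0.08,-0.3067,-0.1333,0,0],
  [-0.08,-0.32,-0.1333,0,0],
])

```text
t: 26.78
position: [0.5478, 0.2419, 0.1345]
tcp_rot: [0.999, -0.05, 0.0, -0.001]
force: [-0.2, -0.6, -0.3]
gripper_width: -0.003
finger_force: 0.0
```

Run:
```python
from h import *
np.set_printoptions(precision=1,suppress=True)
q=np.load('q.npy')
s=sensors.sense();print(s['t'],w2c(q,s['position']),s['force'])
im=shot('top');a=im['pixels'][:,:,::-1];b=shot('scene')['pixels'][:,:,::-1]
A=cv2.resize(a[110:210,200:300],None,fx=4,fy=4,interpolation=cv2.INTER_CUBIC)
B=cv2.resize(b[150:250,220:320],None,fx=4,fy=4,interpolation=cv2.INTER_CUBIC)
cv2.imwrite('pics/9.png',np.hstack([A,B]))
```

```text
26.775 [-63.1 237.1 131.5] [-0.2 -0.6 -0.3]
```

View pics/9.png

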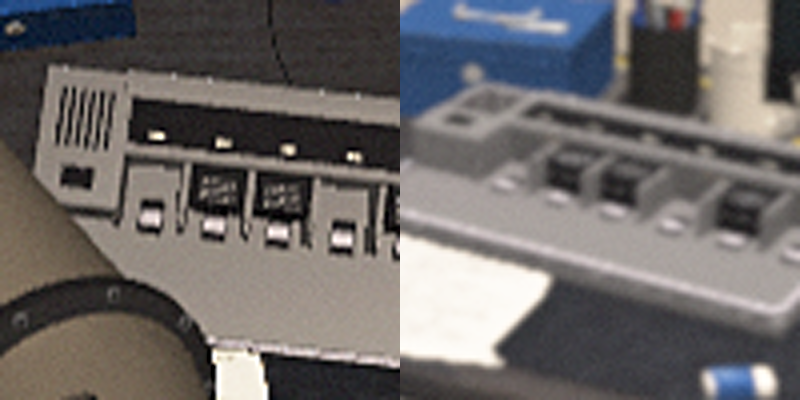

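The pack sits in gap 3 (left panel, about (280,195)), level with the parked pack in gap 2. Its latch shows bright and raised in front at (277,232), and the hand is clear.

Emit:
run_rows([
  [0,0,0,0,0],
  [0,0,0,0,0],
], lines="1,1")

```text
t: 27.12
```

```bash
python3 -c "
from workcell import close_job
print(close_job())"
```

```text
the job is handed in; nothing more can be done
None
```

The loose pack is fully home in the third gap with its latch up behind it (seen from above), the parked packs look unmoved and the hand is clear; it snagged once at gap 1's right-hand divider, was freed by pushing only, and the job was handed in at about 27 s.

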